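# Roll-test a turned roller and ease it to a stop

### The arm

A 6-joint arm with a two-finger parallel gripper is mounted at the origin on the work surface. World frame = base frame: x ahead of the robot, y to its left, z up, the work surface at z = 0. Lengths are in mm, angles in rad, forces in N, time in s.
With the tool pointing down it reaches from about 300 to 875 mm from the base axis. Payload 6.4 kg.
Tool frame: the origin (TCP) lies on the centre line of the jaws, within the pads' length; the fingertips stand robot.tip_reach ahead of it and the grasp point (between the pads) is the TCP (robot.tip_reach is the distance from the TCP to the fingertips, in mm); z points along the fingers, x is the direction in which the jaws open and shut, and the axes are right-handed (so a half turn about z gives the same grasp; the last joint's range is limited). The gripper opens to 85 mm and grips with 20 to 120 N. Pads are 22 mm wide; open, the fingers measure 114 mm over their backs; the gripper's body (76 mm by 85 mm) begins 54 mm behind the grasp point. The pads swing forward as they close: fully open they stand 13 mm farther back than shut.
Start: joints at [-1.434, 0.181, 1.607, -0, 1.354, -0.206], TCP at [193.289, -541.554, 212.088] pointing down, gripper open.
Joint ranges: [-2.99, 2.99], [-0.89, 2.07], [0.3, 2.58], [-1.14, 4.28], [0, 2.63], [-3.12, 3.12]. Speed limits (rad/s): [2.57, 2.57, 3.01, 3.14, 3.14, 3.14].

### API

Orientations are given as a 3x3 rotation matrix whose columns are the frame's x, y, z axes.
In Python, from station import get_state, grab_frame, calibration, workorder, robot gives the robot as it stands. The module is installed in compiled form; this text tells all that it offers.
- The arm moves only by the tool carry_out, never from a script. Its argument "deltas" is a list of rows, each a list of 3 entries, a list of its own where there are three numbers: the shift along the tool's x, y, z each as a share of 100 mm, from -1 to 1, then the turn about the tool's z as a share of pi/2 rad, from -1 to 1, then the closure, from 0 (fully open) to 1 (shut). A call has 1 to 10 rows; each row is the pose to reach, as a shift and turn from the pose commanded when the call began, along the tool's axes at that moment; what a row does not reach only later rows make up. A row lasts 1/10 s, in which the tool goes at most 50 mm and 8.59 degrees, less where a joint would pass 70% of its speed; a pose out of reach is approached as far as the arm can. A call with a number of a shift or a turn outside -1 to 1 is refused whole. A call with a gripper value outside its range is refused whole. The fingers move at their own pace and stop on an object; the grip force is fixed at half the most. Time passes only in rows, so rows that repeat a pose let the fingers close. It gives the time, the measured TCP pose, the force and the opening at its end, in the units of the state.
- get_state(): the state, without advancing time (a new reading comes with each control period).
- grab_frame(name): name is "scene" or "top"; returns the picture (480x640x3 uint8, red, green, blue); there is no depth.
- calibration(name): a dict with "fx", "fy", "cx", "cy" (pixels), "xyz" and "attitude" of the camera in the world. Camera axes: x right, y up, looking along -z (the intrinsics and any distortion apply to the point x, -y, -z); pixel columns grow to the right and rows downward; lengths in mm; the calibration is good to about 2 mm. A picture is of the moment at which its call begins. calibration takes no time and is no camera call.
- workorder.finish_job(): hands the job in, once; it reports no verdict.
The state is a dict: "time_s": time; "joint_positions": joint angles; "joint_vel": joint speeds; "joint_torque": joint torques, N m; "ee_pos": TCP position; "tool_rot": TCP orientation; "force": force on the tool from outside, world axes, zero at the start; "torque": the same for the moment, N m; "finger_gap": opening from 0.0 (shut) to 1.0 (fully open).
Only numpy, scipy, OpenCV 4.12 (cv2) and the standard library are available. Lean on these libraries where they do the work, as an engineer would, in place of code of your own. Each camera call takes 0.05 s, during which the arm holds its last target. There are 200 camera calls.

### The job

Press the gate knob fully down so that the turned wooden roller rolls down the test ramp, and let it run free and untouched past the brass line. Then run along ahead of it with the open fingers, let it come up softly against them and slow it down gradually, never with a jolt, a grip or a lift, so that it comes to a standstill only shortly before the end, with its centre about a hand's breadth (80 mm) above where it would rest at the brass bead; keep it still there for two seconds. Finally let it down slowly against the bead, leave it lying there, let go, and leave the turned finial and the wood block beyond the ramp where they stand.

Things in the scene. Friction and masses are not known exactly. Their poses are not given: they have to be found in the camera images.
- ramp: Fixed wooden test ramp; place and yaw vary. Origin on the bench under its middle, z up, y uphill: the roller runs along -y (at yaw 0 to the robot's right); x across, away from the robot. Plywood deck 180 mm wide (x -90 to 90), 600 long (y 320 to -280), surface at about z = 68.8 mm + 0.035 y. Side rails stand 10 mm above it. A felt-lined trough (y -275 to -405) lies behind the lower end.
- deck_top (a point): Middle of the deck's upper edge, on its surface (ramp y = 320). The slope is set anew each time, 0.031 to 0.039 rad (pivot at y = 270; it shows in the heights of deck_top and bead). There is some rolling resistance: the free roller gains 0.07 to 0.15 m/s each second, needs 1.2 to 2 s to the line and, not stopped, comes to the bead at 0.3 to 0.4 m/s and hops over.
- roller: Loose turned wooden roller: solid cylinder, diameter 70 mm, barrel 170 long, a steel journal 20 in diameter and 10 long at each end, nominally 0.45 kg. Origin at its centre, its x along its axis, across the ramp; it turns about x as it rolls. Starts at rest against the gate, centre at ramp y = 269, z = 113 mm. Its finish is delicate: meet it at under 0.1 m/s, press under 25 N.
- gate (a joint): Gate, in m: 0 = up (a 60 mm wide, 8 mm thick steel plate at ramp y = 234 stands 20 mm above the deck and holds the roller back), 0.026 = fully down, under the deck surface, which lets the roller go (it starts to roll in the last third of the press). It moves straight down against about 4 N of friction and stays where it is left.
- gate_knob (a point): Centre of the top of the gate's round wooden push knob, 36 mm in diameter, outside the rail on the robot's side (ramp x = -130, y = 234 mm, top at z = 122 mm when up, 96 when down). Press it straight down with the shut fingertips.
- line (a point): Middle of the brass line across the deck, 4 mm wide, on the deck surface: ramp y = 30, 239 mm downhill of the roller's start. Past it the free roller runs at 0.2 to 0.28 m/s. From here on it may be touched.
- rest (a point): The roller's centre when it rests against the bead: ramp y = -252, z = about 95 mm. Stop the roller between the line and this point, its centre 40 to 120 mm uphill of this point (80 is good), not sooner, slowing it at no more than 0.5 m/s each second. In the last 30 mm before it the roller should creep (under 0.15 m/s).
- bead (a point): Middle of the top of the brass bead, a strip 3 mm high and 8 wide across the lower end of the deck, at ramp y = -269. It holds the resting roller, but not one that comes fast.
- spool: Bystander: turned wooden finial, 60 mm wide, 105 mm high, standing on the bench beyond the ramp (ramp x = 165, y = 130). Origin at its foot.
- offcut: Bystander: dark wood block 60 x 100 x 45 mm beyond the ramp (ramp x = 170, y = -70). Origin under its centre.
There are look-alikes about, which are no part of the job. There is more than one size of the roller; the one meant has the size given above.

How it is judged (in metres and radians):
On the way, in this order (a step that is already met when the one before it is completed fails the run):
1. the gate is pressed fully down (value of joint gate above 0.022 m), for 0.1 s.
2. the roller runs freely, untouched, past the brass line (y of roller in the frame of ramp between -0.03 and 0.03 m and linear speed of roller above 0.185 m/s and contact force between roller and the fingers below 0.3 N), for 0.1 s.
3. it is being slowed gradually (no jolt) (y of roller in the frame of ramp between -0.2 and 0.03 m and linear speed of roller between 0.08 and 0.165 m/s), for 0.1 s.
4. it stands still 40 to 122 mm above its rest at the bead (y of roller in the frame of ramp between -0.2125 and -0.13 m and linear speed of roller below 0.04 m/s), for 1.5 s.
At the end, for the whole second after the job is handed in: The roller lies at rest against the brass bead: its centre within 12 mm of the rest point, its axis across the ramp within 0.1 rad, slower than 0.02 m/s, released (distance between roller and rest below 0.012 m and linear speed of roller below 0.02 m/s and angle between the x axis of roller and the x axis of ramp, either way round below 0.1 rad); the robot touches nothing.
It fails at once if the roller is knocked, squeezed or pushed by the robot with more than 25 N (contact force between roller and the fingers above 25 N or contact force between roller and the arm above 25 N).
It fails at once if the roller comes faster than 0.15 m/s into the last 30 mm before the bead (y of roller in the frame of ramp below -0.2225 m and linear speed of roller above 0.15 m/s).
It fails at once if the roller goes over the bead, off the ramp or is lifted (y of roller in the frame of ramp below -0.272 m or z of roller in the frame of ramp below 0.08 m or z of roller in the frame of ramp above 0.13 m).
It fails at once if the roller is stopped in the first 140 mm below the line (y of roller in the frame of ramp between -0.11 and 0.025 m and linear speed of roller below 0.04 m/s).
It fails at once if the finial or the block beyond the ramp is moved by more than 30 mm (distance of any of spool, offcut from where it was at the start of the episode above 0.03 m).
It also fails if it takes over 42 s, if anything falls off the work surface, if the arm or the gripper's body presses on something with over 40 N, if the wrist force passes 120 N, or if a joint passes its speed limit or range.

## Working session

There is one attempt and no reset: what is moved stays moved. The work goes in short steps, Python scripts to look and compute and a tool call to move; the robot and the scene stay as the last step left them, time stands still between calls to the robot, and variables do not carry over. Pictures are saved under pics/ and viewed, about 8 in all and at most 12, crops included, and the job is handed in when it is done.

Besides the shell and the picture viewer there is one more tool, called after "Request:" as a command line: name --argument value ..., lists and objects as JSON in quotes. carry_out: Moves the arm, as the interface text tells. Its arguments: {"type":"object","properties":{"deltas":{"type":"array","items":{"type":"array"}}},"required":["deltas"]}

```bash
mkdir -p pics; ls
python3 - <<'E'
from station import get_state, grab_frame, calibration, robot
import cv2
print(get_state()); print([ (a,getattr(robot,a)) for a in dir(robot) if a[0]!='_'])
for n in("scene","top"):
    print(n,calibration(n)); cv2.imwrite(f"pics/{n}0.png",grab_frame(n)[...,::-1])
E
```

```text
pics
{'time_s': 0.0, 'joint_positions': array([-1.43429295e+00,  1.81497453e-01,  1.60800380e+00,  1.81594368e-05,
        1.35379300e+00, -2.06306810e-01]), 'joint_vel': array([-0.00036421,  0.00114226, -0.0005208 , -0.00053202,  0.00079132,
       -0.00110217]), 'joint_torque': array([-1.50108344e-04, -4.44869721e+01, -3.51334798e+01, -2.91383521e-04,
        9.10202652e-03, -5.97972939e-05]), 'ee_pos': array([ 193.21623362, -540.95379793,  211.21071855]), 'tool_rot': array([[ 3.36131215e-01, -9.41815141e-01, -2.13984028e-04],
       [-9.41813699e-01, -3.36131084e-01,  1.68817832e-03],
       [-1.66187858e-03, -3.65916341e-04, -9.99998552e-01]]), 'force': array([0.87495462, 0.50298973, 0.29417646]), 'torque': array([ 0.02961724, -0.02898391, -0.01404495]), 'finger_gap': 1.0041800614395047}
[('Unreachable', <class 'station.Unreachable'>), ('tip_reach', 19.0)]
scene {'fx': 476.81329821229787, 'fy': 476.81329821229787, 'cx': 326.31428618192024, 'cy': 238.28425954514867, 'xyz': array([1192.07859505,  802.71527367,  681.38816988]), 'attitude': array([[-0.76443528, -0.33407242,  0.55139307],
       [ 0.6444898 , -0.4178505 ,  0.64033886],
       [ 0.01648032,  0.84486483,  0.53472593]])}
top {'fx': 533.0652176203483, 'fy': 533.0652176203483, 'cx': 326.27321610574114, 'cy': 233.4680539496506, 'xyz': array([ 356.1690113 ,   71.24624273, 1141.37889189]), 'attitude': array([[ 0.05929677,  0.97581553, -0.21039948],
       [-0.99823687,  0.05740389, -0.01509801],
       [-0.00265513,  0.21092378,  0.9774989 ]])}
```

View pics/scene0.png

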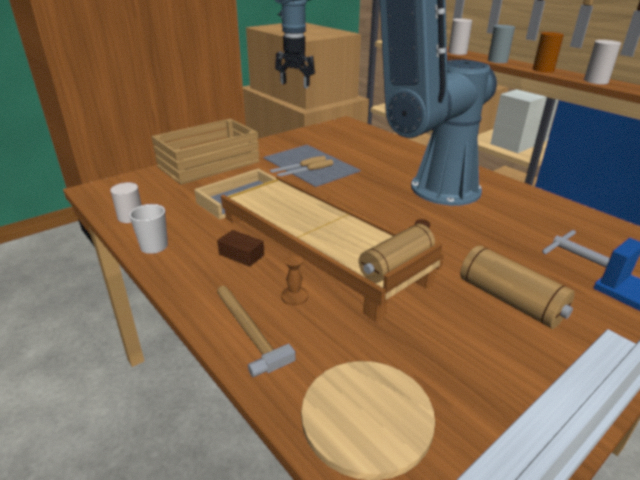

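View pics/top0.png

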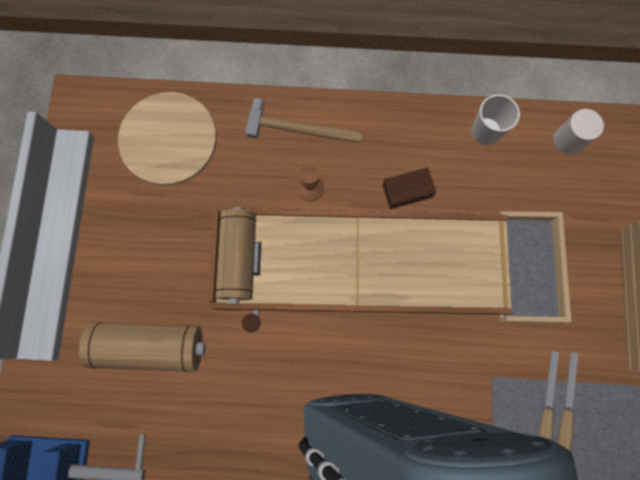

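The scene view shows the ramp in the middle, with the roller at its upper end near (397,252). In the top view the roller is at (236,254), the knob at (251,323), the brass line at column 358 and the bead at column 504. The larger look-alike roller is at (142,347).

Run:
```python
import cv2
a=cv2.imread("pics/top0.png")
c=cv2.resize(a[195:340,200:400],None,fx=4,fy=4,interpolation=cv2.INTER_CUBIC)
cv2.imwrite("pics/c1.png",c)
c=cv2.resize(a[195:340,380:580],None,fx=4,fy=4,interpolation=cv2.INTER_CUBIC)
cv2.imwrite("pics/c2.png",c)
```

```text
(no output)
```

View pics/c1.png

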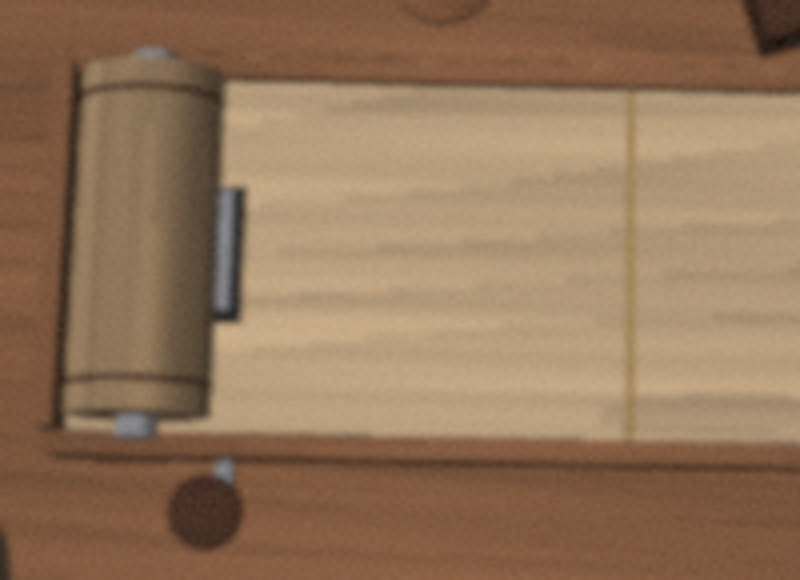

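View pics/c2.png

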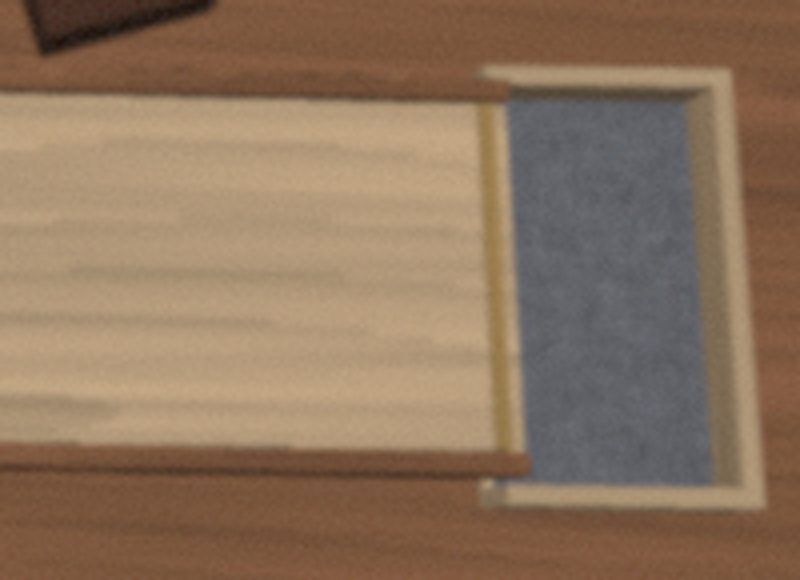

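Crop 1 shows the line running from (631,90) to (630,440), the knob top centred at (205,511) and the gate plate at (229,253). Crop 2 shows the bead running from (487,105) to (505,450).

```bash
cat > h.py <<'E'
import numpy as np
from station import *
def ray(n,u,v):
    c=calibration(n); d=c["attitude"]@np.array([(u-c["cx"])/c["fx"],-(v-c["cy"])/c["fy"],-1]); return c["xyz"],d
def cast(n,u,v,z):
    o,d=ray(n,u,v); return (o+d*(z-o[2])/d[2])
def pix(n,p):
    c=calibration(n); q=c["attitude"].T@(np.asarray(p)-c["xyz"]); return c["cx"]-c["fx"]*q[0]/q[2], c["cy"]+c["fy"]*q[1]/q[2]
E
python3 - <<'E'
from h import *
g=lambda u,v,o,z: cast("top",o+(u-1.5)/4,195+(v-1.5)/4,z)
pts={'lineF':g(631,90,200,70),'lineN':g(630,440,200,70),'beadF':g(487,105,380,62.4),'beadN':g(505,450,380,62.4),'knob':g(205,511,200,122),
'jF':g(152,50,200,113),'jN':g(135,430,200,113),'gate':g(229,253,200,90)}
for k,p in pts.items(): print(k,p.round(1))
l=(pts['lineF']+pts['lineN'])/2; b=(pts['beadF']+pts['beadN'])/2
d=(l-b)[:2]; print(np.hypot(*d), 'yaw mid',np.arctan2(-d[0],d[1]))
for a in('line','bead'):
    e=(pts[a+'F']-pts[a+'N'])[:2]; print(a,np.hypot(*e),np.arctan2(e[1],e[0]))
from scipy.optimize import least_squares
M={'l':(0,30),'b':(0,-269),'knob':(-130,234),'gate':(0,234)}
W={'l':l,'b':b,'knob':pts['knob'],'gate':pts['gate']}
def T(q,m): c,s=np.cos(q[2]),np.sin(q[2]); return np.array([q[0]+c*m[0]-s*m[1],q[1]+s*m[0]+c*m[1]])
r=least_squares(lambda q:np.concatenate([T(q,M[k])-W[k][:2] for k in M]),[400,0,0])
print(r.x,r.fun.round(1))
for n in [(-130,234),(0,30),(0,-252),(0,269)]: print(n,T(r.x,n).round(1))
E
```

```text
lineF [625.1  25.6  70. ]
lineN [445.2  17.6  70. ]
beadF [ 636.5 -274.    62.4]
beadN [ 458.5 -281.3   62.4]
knob [395.7 219.  122. ]
jF [620.8 266.9 113. ]
jN [432.3 257.3 113. ]
gate [524.5 223.   90. ]
299.4859088047946 yaw mid 0.04131277039363096
line 180.08003067347073 0.04425431081286638
bead 178.19736925665413 0.040805686192205176
[ 5.35744454e+02 -9.24692601e+00  4.47330983e-02] [-0.7 -0.9  0.3 -0.4 -0.3 -0.3  0.8  1.5]
(-130, 234) [395.4 218.7]
(0, 30) [534.4  20.7]
(0, -252) [ 547. -261.]
(0, 269) [523.7 259.5]
```

Ramp origin is about (535.7, -9.2) with yaw 0.0447, and the fit residuals are at most 1.5 mm. First I turn the tool to line up with the ramp (tool x = ramp x, tool y = downhill) and shut the fingers.

Request:
carry_out --deltas '[[[-0.1,-0.2,0],-0.09,1],[[-0.2,-0.4,0],-0.18,1],[[-0.3,-0.6,0],-0.27,1],[[-0.4,-0.8,0],-0.36,1],[[-0.4,-1,0],-0.45,1],[[-0.4,-1,0],-0.54,1],[[-0.4,-1,0],-0.63,1],[[-0.4,-1,0],-0.72,1],[[-0.4,-1,0],-0.81,1],[[-0.4,-1,0],-0.81,1]]'

```text
time_s: 1.1
ee_pos: [274.0, -469.9, 211.6]
tool_rot: [[0.999, 0.046, -0.0], [0.046, -0.999, 0.001], [-0.0, -0.001, -1.0]]
force: [-0.8, -0.2, -0.4]
finger_gap: 0.0
```

Request:
carry_out --deltas '[[[0.25,-0.25,0],0,1],[[0.5,-0.5,0],0,1],[[0.75,-0.75,0],0,1],[[1,-1,0],0,1]]'

```text
time_s: 1.5
ee_pos: [370.0, -364.8, 211.9]
tool_rot: [[0.999, 0.039, -0.0], [0.039, -0.999, 0.0], [-0.0, -0.0, -1.0]]
force: [1.1, -0.2, 0.2]
finger_gap: -0.004
```

Request:
carry_out --deltas '[[[0,-0.25,0],0,1],[[0,-0.5,0],0,1],[[0,-0.75,0],0,1],[[0,-1,0],0,1]]'

```text
time_s: 1.9
ee_pos: [364.9, -264.8, 211.8]
tool_rot: [[0.999, 0.04, -0.0], [0.04, -0.999, 0.0], [-0.0, -0.0, -1.0]]
force: [-0.1, 0.0, 0.5]
finger_gap: 0.001
```

Request:
carry_out --deltas '[[[0,-0.33,0],0,1],[[0,-0.66,0],0,1],[[0,-1,0],0,1]]'

```text
time_s: 2.2
ee_pos: [360.2, -164.9, 211.9]
tool_rot: [[0.999, 0.039, -0.0], [0.039, -0.999, 0.0], [-0.0, -0.0, -1.0]]
force: [-0.5, 0.2, 0.4]
finger_gap: -0.001
```

Request:
carry_out --deltas '[[[0,-0.33,0],0,1],[[0,-0.66,0],0,1],[[0,-1,0],0,1]]'

```text
time_s: 2.5
ee_pos: [355.8, -65.0, 212.0]
tool_rot: [[0.999, 0.039, 0.0], [0.039, -0.999, -0.0], [0.0, 0.0, -1.0]]
force: [0.5, -0.2, -0.2]
finger_gap: 0.0
```

Request:
carry_out --deltas '[[[0,-0.33,0],0,1],[[0,-0.66,0],0,1],[[0,-1,0],0,1]]'

```text
time_s: 2.8
ee_pos: [351.4, 34.9, 212.1]
tool_rot: [[0.999, 0.039, 0.001], [0.039, -0.999, -0.0], [0.001, 0.0, -1.0]]
force: [0.3, 0.0, -0.0]
finger_gap: 0.0
```

Request:
carry_out --deltas '[[[0.17,-0.33,0],0,1],[[0.34,-0.66,0],0,1],[[0.51,-1,0],0,1]]'

```text
time_s: 3.1
ee_pos: [398.6, 137.4, 212.2]
tool_rot: [[0.999, 0.04, 0.001], [0.04, -0.999, -0.0], [0.001, 0.0, -1.0]]
force: [0.4, -0.2, 0.7]
finger_gap: 0.003
```

Request:
carry_out --deltas '[[[0,-0.3,0.1],0,1],[[0,-0.6,0.25],0,1],[[0,-0.82,0.4],0,1],[[0,-0.82,0.57],0,1]]'

```text
time_s: 3.5
ee_pos: [394.3, 220.0, 154.6]
tool_rot: [[0.999, 0.043, 0.0], [0.043, -0.999, 0.001], [0.0, -0.001, -1.0]]
force: [-1.1, 0.0, -0.2]
finger_gap: 0.001
```

Run:
```python
from h import *
import cv2
s=get_state(); print(s['time_s'],s['ee_pos'],s['tool_rot'],s['finger_gap'])
a=grab_frame("scene")[...,::-1]; b=grab_frame("top")[...,::-1]
cv2.imwrite("pics/s1.png",a);cv2.imwrite("pics/t1.png",b)
cv2.imwrite("pics/m1.png",cv2.resize(np.hstack([a[130:330,300:500],b[180:380,180:380]]),None,fx=2,fy=2,interpolation=cv2.INTER_CUBIC))
```

```text
3.5 [394.32149526 220.01704822 154.59613522] [[ 9.99080607e-01  4.28700980e-02  3.09668010e-04]
 [ 4.28698256e-02 -9.99080315e-01  8.38533758e-04]
 [ 3.45331237e-04 -8.24487403e-04 -9.99999600e-01]] 0.0013958618549007517
```

View pics/m1.png

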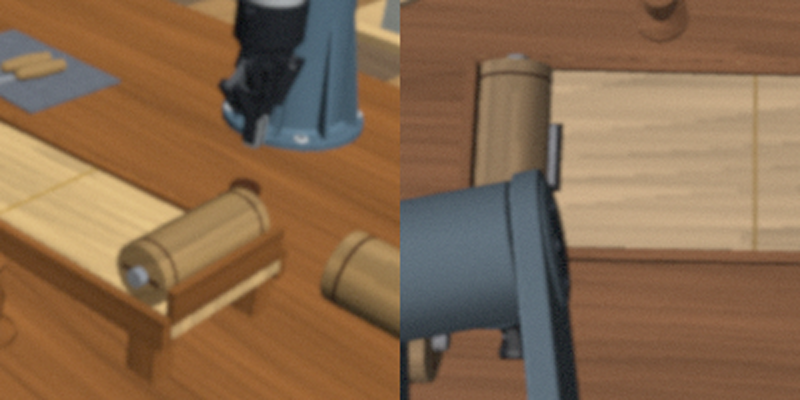

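The shut fingertips hang over the knob, dark tip at about (258,140) in the left half, and the roller is still against the gate. Next is a roller tracker for the top view.

```bash
cat > trk.py <<'E'
from h import *
import cv2,sys,json
O=np.array([535.7,-9.2]);YAW=0.0445;S=0.035
def R2W(x,y,z): c,s=np.cos(YAW),np.sin(YAW); return np.array([O[0]+c*x-s*y,O[1]+s*x+c*y,z])
def W2R(p): c,s=np.cos(YAW),np.sin(YAW); d=np.asarray(p)[:2]-O; return np.array([c*d[0]+s*d[1],-s*d[0]+c*d[1]])
def edges(n,x,y):  # leading, trailing silhouette points of roller at centre y
    c=W2R(calibration(n)["xyz"]); zc=113.2+S*(y-269)
    v=np.array([c[1]-y,calibration(n)["xyz"][2]-zc]); D=np.hypot(*v); a=np.arctan2(v[1],v[0]); b=np.arccos(35/D)
    return [R2W(x,y+35*np.cos(t),zc+35*np.sin(t)) for t in(a+b,a-b)]
def locate(im,n="top",xs=(40,48,56,64),lo=-230,hi=290):
    ys=np.arange(lo,hi,0.5); g=cv2.GaussianBlur(im.astype(np.float32),(0,0),1).sum(2)/3
    out=[]
    for k in(0,1):
        prof=0
        for x in xs:
            p=np.array([pix(n,edges(n,x,y)[k]) for y in ys],np.float32)
            prof=prof+cv2.remap(g,p[:,0],p[:,1],cv2.INTER_LINEAR).ravel()/len(xs)
        w=16; d=np.zeros_like(ys); m=np.convolve(prof,np.ones(w)/w,'valid')
        d[w:-w+1]=(m[w:]-m[:-w]); d=d if k else -d   # lead: brighter downhill of edge
        i=d.argmax(); out.append((round(float(ys[i]),1),round(float(d[i]),1)))
    return out
E
cat > snap.py <<'E'
from trk import *
n=int(sys.argv[1])
for i in range(n):
    s=get_state(); im=grab_frame("top"); cv2.imwrite(f"pics/r{s['time_s']:.2f}.png",im[...,::-1])
    print(round(s['time_s'],3),"tcp ramp",W2R(s['ee_pos']).round(1),round(s['ee_pos'][2],1),"roller lead/trail",locate(im),s['force'].round(1))
E
python3 - <<'E'
from trk import *
for f in("top0","t1"): print(f,locate(cv2.imread(f"pics/{f}.png")))
E
```

```text
Traceback (most recent call last):
  File "trk.py", line 16, in locate
    p=np.array([pix(n,edges(n,x,y)[k]) for y in ys],np.float32)
                      ~~~~~^^^^^^^
  File "trk.py", line 8, in edges
    v=np.array([c[1]-y,calibration(n)["xyz"][2]-zc]); D=np.hypot(*v); a=np.arctan2(v[1],v[0]); b=np.arccos(35/D)
                       ~~~~~~~~~~~^^^
ValueError: time passes only in moves, steps and waits
```

```bash
sed -i 's/^from station import \*/from station import get_state, grab_frame, calibration as _cal\nCAL={n:_cal(n) for n in("top","scene")}\ncalibration=CAL.get/' h.py
python3 - <<'E'
from trk import *
for f in("top0","t1"): print(f,locate(cv2.imread(f"pics/{f}.png")))
print(get_state()['time_s'])
E
```

```text
top0 [(270.5, 67.6), (278.5, 18.1)]
t1 [(270.5, 68.0), (278.5, 19.2)]
3.6
```

Request:
carry_out --deltas '[[[0,0,0.15],0,1],[[0,0,0.25],0,1],[[0,0,0.34],0,1],[[0,0,0.39],0,1],[[0,0,0.39],0,1]]'

```text
time_s: 4.1
ee_pos: [394.3, 217.4, 115.6]
tool_rot: [[0.999, 0.043, -0.001], [0.043, -0.999, -0.0], [-0.001, 0.0, -1.0]]
force: [0.7, 1.1, 0.2]
finger_gap: 0.003
```

```bash
python3 snap.py 1
```

```text
4.1 tcp ramp [-131.2  232.7] 115.6 roller lead/trail [(270.5, 68.5), (278.5, 18.8)] [0.7 1.1 0.2]
```

```bash
python3 snap.py 1; python3 -c "
import cv2;a=cv2.imread('pics/r4.15.png');cv2.imwrite('pics/m2.png',cv2.resize(a[190:370,190:390],None,fx=3,fy=3))"
```

```text
4.15 tcp ramp [-130.8  232.8] 116.1 roller lead/trail [(270.5, 68.4), (278.5, 18.7)] [-0.4 -0.2 -0.6]
```

View pics/m2.png

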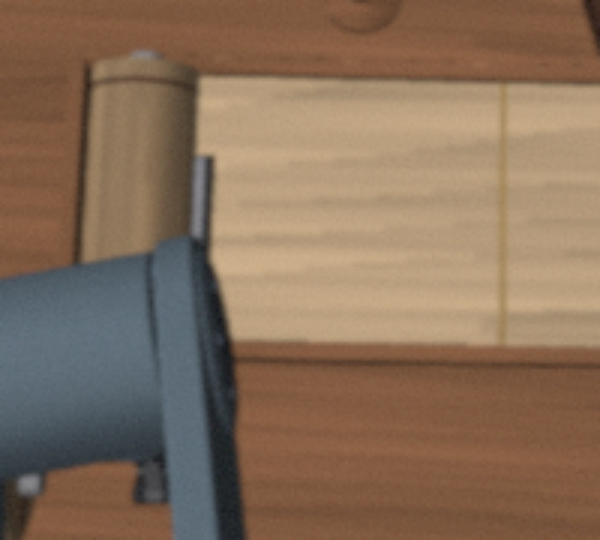

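The gate plate still shows at (201,195) and the roller has not moved, so I'm checking the knob from the scene camera.

Run:
```python
from trk import *
a=grab_frame("scene")[...,::-1]; cv2.imwrite("pics/s2.png",a)
print(pix("scene",R2W(-130,234,122)),pix("scene",R2W(-130,234,96)),get_state()['joint_positions'])
cv2.imwrite("pics/m3.png",cv2.resize(a[200:300,350:480],None,fx=6,fy=6,interpolation=cv2.INTER_CUBIC))
b=cv2.imread("pics/top0.png")
for f in("top0","t1","r4.15"): print(cv2.imread(f"pics/{f}.png")[240:247,252:266].sum(2)[3]//3)
```

```text
(np.float64(422.09609118762074), np.float64(222.1962167035527)) (np.float64(420.7322653635453), np.float64(231.6949807946697)) [2.39581714e-01 1.45178244e-02 1.99715907e+00 7.31692813e-06
 1.12910986e+00 1.95588834e-01]
[ 61  65  76 105 125 116  94  58  66 111 150 166 164 165]
[ 61  62  82 106 126 117  90  65  65 116 151 163 171 165]
[ 65  66  77 109 124 121  92  58  65 112 155 167 168 168]
```

View pics/m3.png

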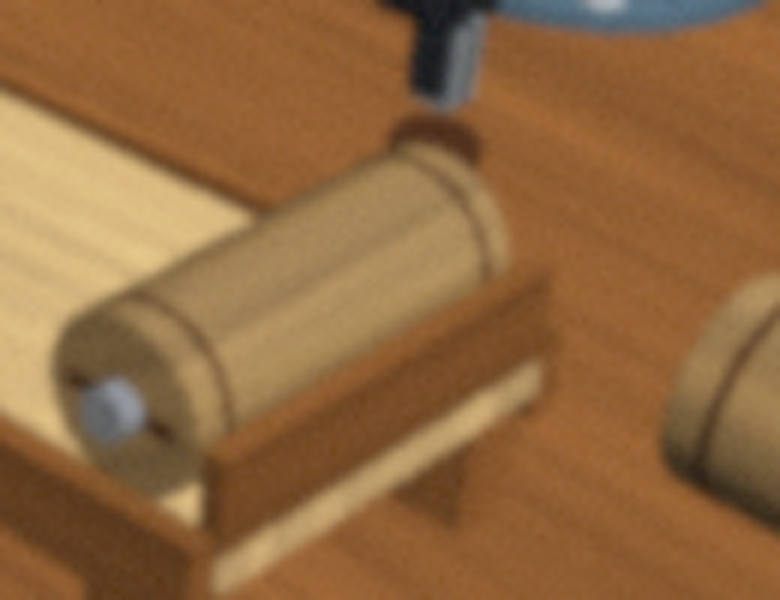

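The tip at (423,217) lies above the knob and higher than I computed, so I'm comparing projected and seen tip positions in the stored pictures.

Run:
```python
from trk import *
for f,p in(("scene0",[193.2,-541,211.2]),("s1",[394.3,220,154.6]),("s2",[394.7,217.6,116.0])):
    p=np.array(p)
    for dz in(40,19,0,-6,-19): print(f,dz,np.round(pix("scene",p+[0,0,dz]),1), np.round(pix("top",p+[0,0,dz]),1))
a=cv2.imread("pics/scene0.png")[30:110,250:340]; b=cv2.imread("pics/s1.png")[130:230,370:480]; t=cv2.imread("pics/t1.png")[290:380,200:290]
R=lambda i:cv2.resize(i,(266,266),interpolation=cv2.INTER_CUBIC)
cv2.imwrite("pics/m4.png",np.hstack([R(a),R(b),R(t)]))
```

```text
scene0 40 [294.5  83.8] [715.7 479.8]
scene0 19 [294.6  90. ] [706.3 476.6]
scene0 0 [294.7  95.5] [698.2 473.8]
scene0 -6 [294.7  97.2] [695.7 473. ]
scene0 -19 [294.8 100.9] [690.4 471.2]
s1 40 [426.8 194.4] [244.4 321.2]
s1 19 [425.6 202.7] [246.2 321.8]
s1 0 [424.6 210. ] [247.7 322.3]
s1 -6 [424.3 212.3] [248.2 322.4]
s1 -19 [423.5 217.2] [249.2 322.8]
s2 40 [423.7 209.1] [249.  322.1]
s2 19 [422.6 217.1] [250.6 322.6]
s2 0 [421.6 224.1] [252.  323.1]
s2 -6 [421.3 226.3] [252.4 323.3]
s2 -19 [420.6 231. ] [253.4 323.6]
```

View pics/m4.png

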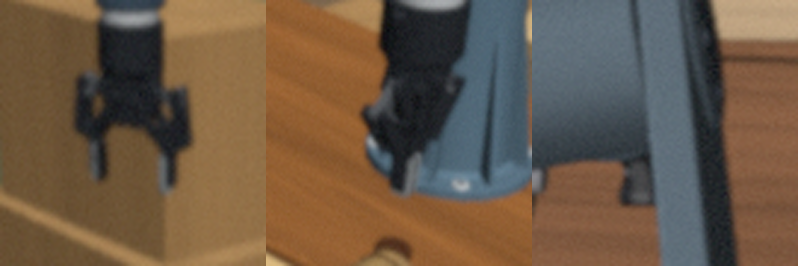

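Both arm poses show the fingertips about 39 mm higher than the reported pose implies, while xy agrees. I go down in small steps and watch the force.

Request:
carry_out --deltas '[[[0,0,0.05],0,1],[[0,0,0.1],0,1]]'

```text
time_s: 4.45
ee_pos: [395.0, 217.8, 106.1]
tool_rot: [[0.999, 0.044, 0.001], [0.044, -0.999, 0.0], [0.001, -0.0, -1.0]]
force: [0.3, 0.0, 0.0]
finger_gap: -0.001
```

Request:
carry_out --deltas '[[[0,0,0.02],0,1],[[0,0,0.04],0,1]]'

```text
time_s: 4.65
ee_pos: [394.3, 217.7, 101.9]
tool_rot: [[0.999, 0.044, -0.001], [0.044, -0.999, -0.0], [-0.001, 0.0, -1.0]]
force: [-2.1, -0.5, 4.8]
finger_gap: 0.001
```

Request:
carry_out --deltas '[[[0,0,0.02],0,1],[[0,0,0.04],0,1]]'

```text
time_s: 4.85
ee_pos: [394.4, 217.7, 98.0]
tool_rot: [[0.999, 0.044, -0.001], [0.044, -0.999, -0.0], [-0.001, 0.0, -1.0]]
force: [-2.6, -1.2, 3.9]
finger_gap: 0.001
```

Run:
```python
from trk import *
s=get_state();print(s['ee_pos'],s['force'],s['joint_positions'])
a=grab_frame("scene")[...,::-1]; cv2.imwrite("pics/s3.png",a)
b=grab_frame("top")[...,::-1]; print(locate(b))
cv2.imwrite("pics/m5.png",np.hstack([cv2.resize(i[200:250,390:460],None,fx=5,fy=5,interpolation=cv2.INTER_CUBIC) for i in(cv2.imread("pics/s2.png"),a)]))
```

```text
[394.3665394  217.69426136  98.04599967] [-2.59816432 -1.21165469  3.89765063] [ 2.39854146e-01  4.41861086e-02  2.01046088e+00 -7.96325967e-05
  1.08762690e+00  1.95407492e-01]
[(267.5, 67.9), (278.5, 21.8)]
```

View pics/m5.png

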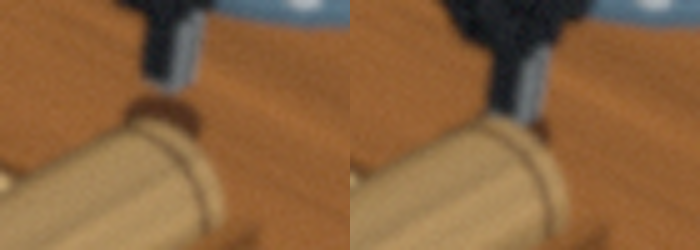

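Contact came at reported z of about 103 with 4 N, and the roller already crept forward as the plate lowered. The reported z therefore reads about 38 mm low. Now the full press and the run ahead.

Request:
carry_out --deltas '[[[0,0,0.1],0,1],[[0,0,0.2],0,1],[[0,0,0.21],0,1],[[0,0,0.21],0,1]]'

```text
time_s: 5.35
ee_pos: [394.7, 217.8, 77.0]
tool_rot: [[0.999, 0.044, -0.0], [0.044, -0.999, 0.0], [-0.0, -0.0, -1.0]]
force: [-0.3, 0.7, -1.0]
finger_gap: 0.005
```

```bash
python3 snap.py 1
```

```text
5.35 tcp ramp [-130.7  233. ] 77.0 roller lead/trail [(257.0, 66.9), (257.0, 28.6)] [-0.3  0.7 -1. ]
```

Request:
carry_out --deltas '[[[0,0.2,-0.25],0,1],[[0,0.6,-0.3],0,0.5],[[0.1,1,-0.3],0,0]]'

```text
time_s: 5.7
ee_pos: [409.0, 117.8, 108.2]
tool_rot: [[0.999, 0.047, 0.002], [0.047, -0.999, 0.0], [0.002, -0.0, -1.0]]
force: [0.3, -0.4, 0.4]
finger_gap: 0.326
```

Request:
carry_out --deltas '[[[0.3,0.45,0],0,0],[[0.6,0.9,0],0,0]]'

```text
time_s: 5.9
ee_pos: [468.8, 36.1, 107.7]
tool_rot: [[0.999, 0.045, 0.001], [0.045, -0.999, -0.0], [0.001, 0.0, -1.0]]
force: [1.4, 0.6, 0.5]
finger_gap: 0.678
```

```bash
python3 snap.py 1
```

```text
5.9 tcp ramp [-64.9  48.2] 107.7 roller lead/trail [(208.0, 62.7), (79.0, 31.5)] [1.4 0.6 0.5]
```

Request:
carry_out --deltas '[[[0.3,0.4,0],0,0],[[0.5,0.8,0.1],0,0],[[0.65,1,0.3],0,0]]'

```text
time_s: 6.25
ee_pos: [540.6, -63.1, 78.7]
tool_rot: [[0.999, 0.042, 0.005], [0.042, -0.999, -0.002], [0.005, 0.003, -1.0]]
force: [-0.1, -0.2, 0.5]
finger_gap: 0.998
```

Request:
carry_out --deltas '[[[0,0.3,0.1],0,0],[[0,0.38,0.22],0,0]]'

```text
time_s: 6.45
ee_pos: [539.8, -100.0, 54.7]
tool_rot: [[0.999, 0.042, 0.0], [0.042, -0.999, -0.001], [0.0, 0.001, -1.0]]
force: [0.0, 0.1, 0.7]
finger_gap: 1.0
```

```bash
python3 snap.py 2
```

```text
6.45 tcp ramp [  0.  -90.9] 54.7 roller lead/trail [(120.5, 65.6), (-92.5, 47.4)] [0.  0.1 0.7]
6.5 tcp ramp [ -1.6 -90.1] 52.6 roller lead/trail [(111.0, 64.6), (-92.0, 48.8)] [-1.3 -0.7 -1.4]
```

Request:
carry_out --deltas '[[[0,-0.25,-0.03],0,0],[[0,-0.37,-0.03],0,0]]'

```text
time_s: 6.75
ee_pos: [537.3, -58.2, 58.6]
tool_rot: [[0.999, 0.045, 0.0], [0.045, -0.999, 0.001], [0.0, -0.001, -1.0]]
force: [0.7, -0.0, 0.7]
finger_gap: 1.003
```

```bash
python3 snap.py 1
```

```text
6.75 tcp ramp [ -0.6 -49.1] 58.6 roller lead/trail [(57.5, 62.0), (-38.5, 49.0)] [ 0.7 -0.   0.7]
```

Request:
carry_out --deltas '[[[0,0,0],0,0]]'

```text
time_s: 6.9
ee_pos: [537.6, -59.0, 58.6]
tool_rot: [[0.999, 0.047, 0.0], [0.047, -0.999, -0.0], [0.0, 0.0, -1.0]]
force: [0.3, -0.2, -0.4]
finger_gap: 1.003
```

```bash
python3 snap.py 1
```

```text
6.9 tcp ramp [ -0.3 -49.8] 58.6 roller lead/trail [(-167.5, 40.9), (22.5, 33.7)] [ 0.3 -0.2 -0.4]
```

Request:
carry_out --deltas '[[[0,0.23,0.01],0,0],[[0,0.46,0.02],0,0],[[0,0.69,0.02],0,0],[[0,0.9,0.03],0,0]]'

```text
time_s: 7.35
ee_pos: [541.8, -152.0, 55.5]
tool_rot: [[0.999, 0.044, 0.001], [0.044, -0.999, -0.001], [0.001, 0.001, -1.0]]
force: [-0.2, 0.2, 0.5]
finger_gap: 0.998
```

Request:
carry_out --deltas '[[[0,0.19,0.01],0,0],[[0,0.36,0.01],0,0],[[0,0.5,0.02],0,0],[[0,0.61,0.02],0,0],[[0,0.69,0.02],0,0],[[0,0.74,0.03],0,0],[[0,0.77,0.03],0,0],[[0,0.78,0.03],0,0],[[0,0.78,0.03],0,0],[[0,0.78,0.03],0,0]]'

```text
time_s: 8.35
ee_pos: [545.1, -227.9, 52.1]
tool_rot: [[0.999, 0.045, -0.0], [0.045, -0.999, 0.0], [-0.0, -0.0, -1.0]]
force: [1.0, -0.4, 0.5]
finger_gap: 0.998
```

Run:
```python
from trk import *
s=get_state(); a=grab_frame("scene"); b=grab_frame("top")
print(s['time_s'],W2R(s['ee_pos']),s['ee_pos'],s['force'],locate(b))
cv2.imwrite("pics/m6.png",np.hstack([cv2.resize(a[150:300,200:400],(400,300)),cv2.resize(b[190:340,380:580],(400,300))])[...,::-1])
```

```text
8.35 [  -0.38483872 -218.85636979] [ 545.05143672 -227.85683006   52.1178259 ] [ 0.95548703 -0.42821278  0.45533499] [(-171.5, 13.2), (-172.0, 36.7)]
```

View pics/m6.png

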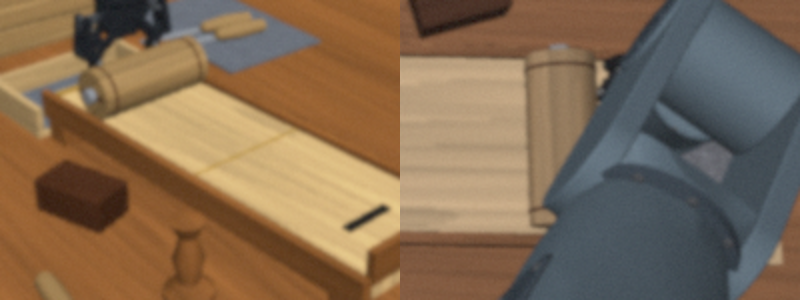

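The roller stands square against the fingers at ramp y of about -172, which is 80 mm above the rest point. I hold it there for 2 s.

Request:
carry_out --deltas '[[[0,0,0],0,0],[[0,0,0],0,0],[[0,0,0],0,0],[[0,0,0],0,0],[[0,0,0],0,0],[[0,0,0],0,0],[[0,0,0],0,0],[[0,0,0],0,0],[[0,0,0],0,0],[[0,0,0],0,0]]'

```text
time_s: 9.45
ee_pos: [545.1, -228.2, 52.1]
tool_rot: [[0.999, 0.044, 0.0], [0.044, -0.999, -0.0], [0.0, 0.0, -1.0]]
force: [0.4, 0.3, -0.5]
finger_gap: 1.0
```

Request:
carry_out --deltas '[[[0,0,0],0,0],[[0,0,0],0,0],[[0,0,0],0,0],[[0,0,0],0,0],[[0,0,0],0,0],[[0,0,0],0,0],[[0,0,0],0,0],[[0,0,0],0,0],[[0,0,0],0,0],[[0,0,0],0,0]]'

```text
time_s: 10.45
ee_pos: [545.0, -228.2, 52.1]
tool_rot: [[0.999, 0.044, -0.0], [0.044, -0.999, 0.0], [-0.0, -0.0, -1.0]]
force: [0.4, 0.9, 0.4]
finger_gap: 1.004
```

```bash
python3 snap.py 1
```

```text
10.45 tcp ramp [  -0.4 -219.2] 52.1 roller lead/trail [(-172.0, 12.9), (-172.5, 37.7)] [0.4 0.9 0.4]
```

Request:
carry_out --deltas '[[[0,0.02,0],0,0],[[0,0.05,0],0,0],[[0,0.09,0],0,0],[[0,0.13,0],0,0],[[0,0.17,0],0,0],[[0,0.21,0.01],0,0],[[0,0.25,0.01],0,0],[[0,0.29,0.01],0,0],[[0,0.33,0.01],0,0],[[0,0.37,0.01],0,0]]'

```text
time_s: 11.5
ee_pos: [546.7, -265.5, 51.1]
tool_rot: [[0.999, 0.044, -0.0], [0.044, -0.999, 0.0], [-0.0, -0.0, -1.0]]
force: [0.4, -0.1, 0.8]
finger_gap: 1.0
```

Request:
carry_out --deltas '[[[0,0.04,0],0,0],[[0,0.08,0],0,0],[[0,0.12,0],0,0],[[0,0.15,0],0,0],[[0,0.18,0],0,0],[[0,0.21,0.01],0,0],[[0,0.24,0.01],0,0],[[0,0.27,0.01],0,0],[[0,0.29,0.01],0,0],[[0,0.31,0.01],0,0]]'

```text
time_s: 12.5
ee_pos: [548.1, -296.3, 50.1]
tool_rot: [[0.999, 0.044, 0.0], [0.044, -0.999, 0.0], [0.0, -0.0, -1.0]]
force: [0.7, -0.2, 0.2]
finger_gap: 0.998
```

Request:
carry_out --deltas '[[[0,0.02,0],0,0],[[0,0.04,0],0,0],[[0,0.06,0],0,0],[[0,0.08,0],0,0],[[0,0.1,0],0,0],[[0,0.12,0],0,0],[[0,0.14,0],0,0],[[0,0.16,0],0,0],[[0,0.18,0],0,0],[[0,0.2,0],0,0]]'

```text
time_s: 13.5
ee_pos: [548.9, -316.3, 50.1]
tool_rot: [[0.999, 0.044, 0.0], [0.044, -0.999, 0.0], [0.0, -0.0, -1.0]]
force: [0.1, -0.1, -0.5]
finger_gap: 0.997
```

```bash
sed -i 's/lo=-230/lo=-290/' trk.py; python3 snap.py 1
```

```text
13.5 tcp ramp [  -0.4 -307.4] 50.1 roller lead/trail [(-189.0, 13.1), (-251.0, 43.4)] [ 0.1 -0.1 -0.5]
```

Request:
carry_out --deltas '[[[0,0.08,0],0,0],[[0,0.2,0],0,0],[[0,0.3,0],0,0],[[0,0.4,0],0,0],[[0,0.4,-0.2],0,0],[[0,0.4,-0.5],0,0],[[0,0.4,-0.8],0,0],[[0,0.4,-1],0,0]]'

```text
time_s: 14.35
ee_pos: [551.3, -357.6, 152.7]
tool_rot: [[0.999, 0.044, 0.002], [0.044, -0.999, -0.002], [0.002, 0.002, -1.0]]
force: [0.3, -0.3, -1.1]
finger_gap: 1.001
```

Request:
carry_out --deltas '[[[-0.3,0.3,0],0,0],[[-0.6,0.6,0],0,0],[[-0.9,0.9,0],0,0],[[-1,1,0],0,0],[[-1,1,0],0,0]]'

```text
time_s: 14.85
ee_pos: [453.6, -462.6, 150.1]
tool_rot: [[0.999, 0.04, -0.0], [0.04, -0.999, -0.0], [-0.0, 0.0, -1.0]]
force: [1.4, 0.5, -0.3]
finger_gap: 0.998
```

```bash
python3 snap.py 1
python3 - <<'E'
from trk import *
s=get_state(); a=grab_frame("scene"); b=grab_frame("top"); print(s['time_s'],s['ee_pos'],locate(b))
cv2.imwrite("pics/m7.png",np.hstack([cv2.resize(a[120:300,160:400],(400,300)),cv2.resize(b[150:330,360:600],(400,300))])[...,::-1])
E
```

```text
14.85 tcp ramp [-102.2 -449.3] 150.1 roller lead/trail [(-252.5, 13.8), (-251.0, 42.8)] [ 1.4  0.5 -0.3]
14.9 [ 454.8200549  -461.11370019  150.01283142] [(-253.0, 13.9), (-251.0, 43.1)]
```

View pics/m7.png

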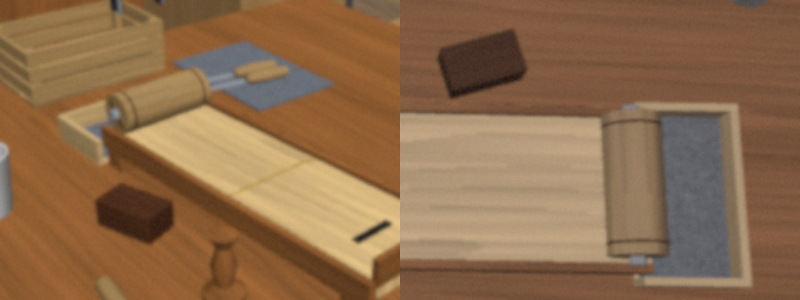

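```bash
python3 -c "
from station import workorder; print(workorder.finish_job())"
```

```text
the job is handed in; nothing more can be done
None
```

The job is done and handed in at about 15 s; no verdict was reported. The roller lies square against the brass bead, released.

**What happened**
- **Gate:** it was pressed fully down, and the roller started to roll.
- **Free run:** the roller passed the brass line untouched at about 0.25 m/s, from the tracking fit.
- **Slowing:** the open fingers, running ahead of it, met it at roughly ramp y = -60 mm. They brought it to a stand at about y = -172 mm, 80 mm above its rest point. I commanded a slowing of about 0.1 to 0.3 m/s each second.
- **Hold and let-down:** it stood still there for over 2 s. It was then let down at 20 to 40 mm/s, and the arm moved clear.

**Last checks**
- Two pictures 0.05 s apart put the roller's centre at ramp y = -251 to -253 mm (rest point is -252), with no real movement between them.
- The gripper was well away and the measured force was only noise. The finial and block looked untouched in the last picture; I did not measure them.

**What disagreed or failed**
- The reported tool height read about 38 mm low against the pictures and the knob contact, so my first press stopped short of the knob. I measured the offset and allowed for it from then on.
- One roller picture just before the catch gave a wrong leading edge because the gripper was in view. I used the trailing edge and the earlier fit instead.
- I did not see the moment the fingers met the roller. It comes from the predicted motion, because the force was too small to read.

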